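# Clear the descaled steam station and snap its port cap home

## Task

The steam-iron station has just been descaled: so that no grit gets under the port's cap, use the scrubbing brush (not the fingers) to sweep the four loose scale flakes off its grey deck into the drip tray along the deck's front edge, then set the brush down on the worktop and let go of it. Next put the snap cap on the port's stud and press it down through the click until it sits fully home on its seat; finish with the gripper still on the cap, pressing it down firmly. Leave the other things on the worktop where they are.

Things in the scene. Friction and masses are not known exactly. Their poses are not given: they have to be found in the camera images.
- station: white and grey base station of a steam iron, fixed, 220 mm wide; origin at the centre of its underside on the worktop; z up, -x is its front, towards the robot. Flat grey service deck: x -55 to +125 mm, y -110 to +110 mm, top 50 mm up, port on its left at x +45, y +78 mm. Drip tray in front of the deck. Console behind it: x 125 to 171 mm, 77 mm high, its knob to 89 mm.
- deck_edge (a point): middle of the deck's front edge, at deck height, where the deck drops into the drip tray; axes are the station's
- tray_floor (a point): middle of the drip tray's floor, 20 mm above the worktop, 30 mm below the deck; axes are the station's. The tray is open at the top, inside 72 mm deep (x, from the deck's front edge to the front rim) and 208 mm wide (y); its rim is 36 mm above the worktop, 14 mm lower than the deck
- port_seat (a point): centre of the descaling port's round seat (58 mm across, 6 mm above the deck, 56 mm above the worktop), where the cap's mouth must come to rest. On it stands the upright stud: 26 mm diameter, 27 mm high, its top tapered to 15 mm
- barbs (a point): on the stud's axis, 9.5 mm above the seat: here the barbs of four sprung tongues stick out to 34 mm diameter. A pushed cap meets them with its mouth 15 mm above the seat; the push grows to 8 to 15 N at about 9 mm, falls off while the lip slides by, and the barbs snap in above the lip at about 4 mm; press on, the cap stops on the seat
- cap_center (a point): grey ribbed snap cap standing mouth down on the worktop, a round cap 46 mm diameter, 42 mm tall, about 45 g; this point is at its centre, 21 mm above its mouth; z up. Hollow below, 33 mm deep, with an inward lip of 29.6 mm inner diameter in the lowest 6 mm.
- cap: the same cap; origin at the centre of its mouth (its lower rim), z up to its closed top
- brush_center (a point): wooden scrubbing brush lying bristles down, 62 mm wide (its x), 152 mm long (its y), 46 mm tall, about 120 g; this point is at its centre, 23 mm above the bristle ends. Its long sides lean inward: 62 mm apart at the bristle ends, about 52 mm at 12 mm below the top. Rigid enough to push flakes with its whole long side.
- brush: the same brush; origin at the centre of its underside (bristle ends)
- flake0_center (a point): loose off-white scale flake on the grey deck, about 18x20 mm and 6 mm thick, 12 g; this point is its centre, 3 mm above what it lies on
- flake0: the same flake; origin in its underside
- flake1_center (a point): loose off-white scale flake on the grey deck, about 18x20 mm and 6 mm thick, 12 g; this point is its centre, 3 mm above what it lies on
- flake1: the same flake; origin in its underside
- flake2_center (a point): loose off-white scale flake on the grey deck, about 18x20 mm and 6 mm thick, 12 g; this point is its centre, 3 mm above what it lies on
- flake2: the same flake; origin in its underside
- flake3_center (a point): loose off-white scale flake on the grey deck, about 18x20 mm and 6 mm thick, 12 g; this point is its centre, 3 mm above what it lies on
- flake3: the same flake; origin in its underside
- dosing_cup_center (a point): bystander, to be left alone: small pale-blue measuring cup with a side tab, about 71x90x62 mm, behind and left of the station; this point is at its middle
- soda_jar_center (a point): bystander, to be left alone: small jar with a black lid, 44 mm diameter, 105 mm tall, to the right, behind the small drawer chest; this point is at its middle
- spool_cream_center (a point): bystander, to be left alone: spool of cream thread standing up, 30 mm diameter, 48 mm tall, right of the station; this point is at its middle
- balm_pot_center (a point): bystander, to be left alone: round lidded pot, 69 mm diameter, 41 mm tall, at the back, right of the station; this point is at its middle
- peg_center (a point): bystander, to be left alone: wooden clothes peg lying flat, 15x72x12 mm, right of the station, among the things to be used; this point is at its middle
- scent_oil_center (a point): bystander, to be left alone: small dropper bottle, 33 mm diameter, 102 mm tall, at the back right; this point is at its middle
There are look-alikes about, which are no part of the job. There is more than one size of the cap; the job needs the largest.

How it is judged:
By the outcome, as a careful person would: the job done as asked, in the order asked, and still so for the second after the job is handed in, while the arm keeps its last pose, push and grip.
It also fails if it takes over 69 s, if anything falls off the work surface, if the arm or the gripper's body presses on something with over 40 N, if the wrist force passes 120 N, or if a joint passes its speed limit or range.

## Robot

A 7-joint arm with a two-finger parallel gripper is mounted at the origin on a cart in front of the work surface, level with it; the furniture and walls round the work are solid. World frame = base frame: x ahead of the robot, y to its left, z up, the work surface at z = 0. Lengths are in m, angles in rad, forces in N, time in s.
With the tool pointing down it reaches from about 0.4 to 0.875 m from the base axis. Payload 4.4 kg.
Tool frame: the origin (TCP) lies between the finger pads; the fingertips stand 11 mm ahead of it and the grasp point (between the pads) lies 8 mm behind it; z points along the fingers, y is the line along which they close (so a half turn about z gives the same grasp; the last joint's range is limited). The gripper opens to 85 mm and grips with 20 to 120 N. Pads are 22 mm wide; open, the fingers measure 114 mm over their backs; the gripper's body (76 mm by 85 mm) begins 54 mm behind the grasp point. The pads swing forward as they close: fully open they stand 13 mm farther back than shut.
Start: joints at [1.139, 0.628, 0.038, 1.517, -0.027, 0.996, -0.02], TCP at [0.233, -0.607, 0.242] pointing down, gripper open.
Joint ranges: [-3.06, 3.06], [-0.37, 2.12], [-1.25, 1.32], [0.18, 2.47], [-1.1, 4.24], [0.23, 1.98], [-2.94, 2.94]. Speed limits (rad/s): [2.57, 2.57, 3.14, 3.14, 3.14, 3.14, 3.14].

## Interface

Orientations are given as [roll, pitch, yaw] about the fixed x, y, z axes, in that order (R = Rz(yaw) Ry(pitch) Rx(roll)).
In Python, from bench import r, optics gives the robot as it stands.
- The arm moves only by the shell command python3 -m handwheel 'ROWS' [FORCE]. ROWS is JSON, one flat list of numbers, 7 for each row, row after row: the shift along the tool's x, y, z in cm, then the turn, a rotation vector about the tool's x, y, z in rad, then the opening, from -1 (shut) to 1 (fully open). In form: [tx, ty, tz, wx, wy, wz, jaw, tx, ty, tz, wx, wy, wz, jaw, ...]. A call has 1 to 20 rows; each row is the pose to reach, as a shift and turn from the pose commanded when the call began, along the tool's axes at that moment; what a row does not reach only later rows make up. A row lasts 1/8 s, in which the tool goes at most 62.5 mm and 10.7 degrees, less where a joint would pass 70% of its speed; a pose out of reach is approached as far as the arm can. A call with a gripper value outside its range is refused whole. The fingers move at their own pace and stop on an object; FORCE is the grip in N (left out, the last holds). Time passes only in rows, so rows that repeat a pose let the fingers close. It gives the time, the measured TCP pose, the force, the opening and the grip force at its end, in the units of the state.
- r.get_state(): the state, without advancing time (a new reading comes with each control period).
- optics.snapshot(name): name is "scene" or "top" or "wrist"; returns a dict with "color" (400x640x3 uint8, blue, green, red), "vfov" (degrees; the focal length in pixels is half the picture's height over the tangent of half this angle, whatever the lens; pixels are square), "cx", "cy" (the principal point, pixels), "position" and "rotation" of the camera in the world; the wrist camera has in their place "T_tool_cam" (4x4, takes a point from camera to tool coordinates, whose origin is the TCP and whose axes are the flange's). Camera axes: x right, y down, z forward; pixel columns grow to the right and rows downward; lengths in m; the calibration is good to about 2 mm. A picture is of the moment at which its call begins: read the wrist's pose just before it. There is no depth.
- r.sign_off(): hands the job in; it is judged then, once.
The state is a dict: "t": time; "q": joint angles; "qd": joint speeds; "joint_torque": joint torques, N m; "ee_pos": TCP position; "tool_rot": TCP orientation; "force": force on the tool from outside, world axes, zero at the start; "moment": the same for the moment, N m; "finger_gap": finger opening in m; "finger_force": force on a finger pad.
Only numpy, scipy, OpenCV 4.12 (cv2) and the standard library are available. Lean on these libraries where they do the work, as an engineer would, in place of code of your own. Each camera call takes 0.05 s, during which the arm holds its last target. There are 200 camera calls.

## Working session

There is one attempt and no reset: what is moved stays moved. The work goes in short steps, Python scripts to look and compute and a shell command to move; the robot and the scene stay as the last step left them, time stands still between calls to the robot, and variables do not carry over. Pictures are saved under pics/ and viewed, at most 10 in all, crops included, and the job is handed in when it is done.

```bash
mkdir -p pics
cat > h.py <<'E'
import numpy as np,cv2
from bench import r,optics
from scipy.spatial.transform import Rotation as R
def snap(n,f=None):
    st=r.get_state(); s=optics.snapshot(n)
    if n=='wrist':
        T=np.eye(4);T[:3,:3]=R.from_euler('xyz',st['tool_rot']).as_matrix();T[:3,3]=st['ee_pos']
        T=T@np.array(s['T_tool_cam']); s['position']=T[:3,3]; s['rotation']=T[:3,:3]
    if f: cv2.imwrite('pics/'+f,s['color'])
    return s
def K(s): return 200/np.tan(np.radians(s['vfov'])/2)
def ray(s,u,v,z):
    d=np.array(s['rotation'])@np.array([(u-s['cx'])/K(s),(v-s['cy'])/K(s),1]); p=np.array(s['position'])
    return p+d*(z-p[2])/d[2]
def proj(s,P):
    c=np.array(s['rotation']).T@(np.array(P)-np.array(s['position'])); return c[:2]/c[2]*K(s)+[s['cx'],s['cy']]
E
python3 - <<'E'
from h import *
a=snap('scene','a.png');b=snap('top','b.png')
for s in(a,b):print(s['vfov'],s['cx'],s['cy'],s['position'],np.round(s['rotation'],3).tolist())
st=r.get_state();print(st)
E
```

```text
56.01786360587242 314.8413510248541 200.62520592177515 [-0.17757182  0.45898087  0.51324719] [-2.066, -0.003, -2.033]
49.091931656064304 316.71839868186856 197.49831059291628 [0.34972576 0.11391461 1.24038783] [-2.952, -0.004, -1.591]
{'t': 0.1, 'q': array([ 1.1391744 ,  0.62924784,  0.03848486,  1.51825551, -0.02698629,
        0.99632516, -0.01998648]), 'qd': array([-0.00145724, -0.00169964, -0.00037063, -0.00184462, -0.00038834,
        0.00037292,  0.00036181]), 'joint_torque': array([ 2.87245661e-03, -5.64536119e+01,  1.23045925e+00, -1.93972081e+01,
        1.12797166e-02,  5.49600823e-03, -9.56237329e-07]), 'ee_pos': array([ 0.23232562, -0.60648192,  0.24148953]), 'tool_rot': array([-3.13987655e+00,  5.19876966e-05,  3.65810789e-01]), 'force': array([-1.00137496,  0.20702017, -0.05734932]), 'moment': array([-0.01079651,  0.020277  ,  0.08396457]), 'finger_force': 0.0, 'finger_gap': 0.08571042558495125}
```

View pics/a.png

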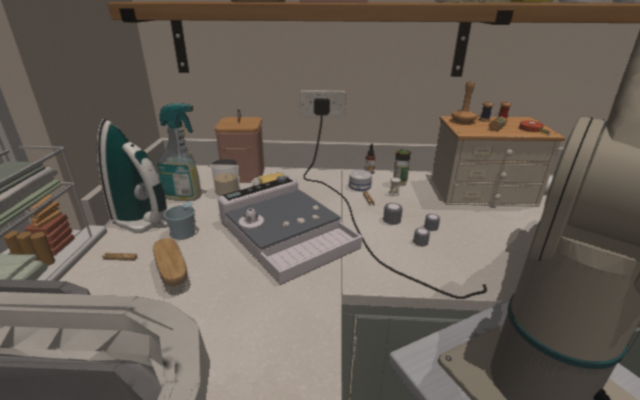

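View pics/b.png

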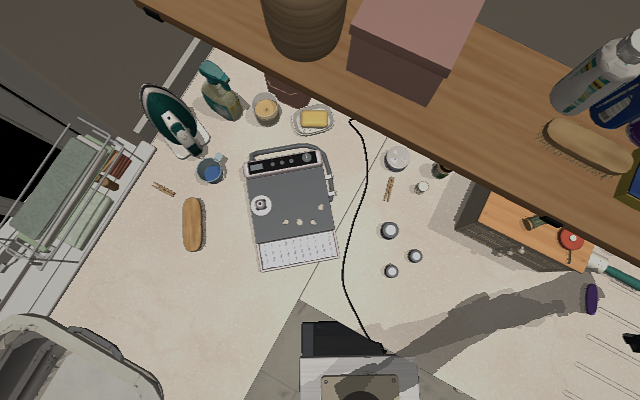

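The scene view shows the station at (285,225), the brush on the worktop at (170,262) and three grey caps at (393,213), (432,222) and (422,237). In the top view the station is at (292,210), the stud at (262,204), the flakes at (285-321,208-223), the brush at (193,223) and a look-alike brush on the shelf at (585,145). The caps are at (390,230), (415,256) and (391,271), and the pot at (397,158).

Cap candidates, top view: (390,230), which looks the largest, (415,256), (391,271), and the balm pot (397,158), which is not a cap. Brush candidates: (193,223), and (585,145) on the shelf. One crop will check both.

```bash
sed -i "s/^    if f:/    else: s['rotation']=R.from_euler('xyz',s['rotation']).as_matrix()\n    if f:/" h.py
python3 - <<'E'
from h import *
b=snap('top');c=b['color'][130:290,170:440];cv2.imwrite('pics/c.png',cv2.resize(c,None,fx=2.96,fy=2.96,interpolation=cv2.INTER_CUBIC))
a=snap('scene')
for n,u,v,z in[('brush',193,223,.045),('brush end',193,197,.04),('brush end',193,250,.04),('cap',390,230,.042),('cap2',415,256,.03),('cap3',391,271,.03),('stud',262,204,.083),('deckfl',245,180,.05),('decfr',334,232,.05),('decfl',256,244,.05)]:
    print(n,ray(b,u,v,z).round(3))
for n,u,v,z in[('brush',170,262,.04),('cap',393,206,.042),('cap2',432,216,.03),('cap3',422,231,.03),('stud',250,211,.083),('shelf',290,10,.5)]:print(n,ray(a,u,v,z).round(3))
# cap blobs
g=b['color'].astype(int);m=((g.max(2)<125)).astype(np.uint8);m[:, :370]=0;m[:,430:]=0;m[:215]=0;m[285:]=0
n,l,s,ce=cv2.connectedComponentsWithStats(m)
print([(s[i].tolist(),ce[i].round(1)) for i in range(1,n) if s[i][4]>20])
w=snap('wrist');print(w['position'],w['rotation'],w['vfov'],w['T_tool_cam'])
E
```

```text
brush [0.514 0.445 0.045]
brush end [0.588 0.449 0.04 ]
brush end [0.441 0.444 0.04 ]
cap [ 0.485 -0.095  0.042]
cap2 [ 0.413 -0.163  0.03 ]
cap3 [ 0.374 -0.095  0.03 ]
stud [0.557 0.252 0.083]
deckfl [0.632 0.303 0.05 ]
decfr [0.481 0.059 0.05 ]
decfl [0.453 0.271 0.05 ]
brush [0.501 0.448 0.04 ]
cap [ 0.488 -0.098  0.042]
cap2 [ 0.42  -0.169  0.03 ]
cap3 [ 0.376 -0.1    0.03 ]
stud [0.555 0.258 0.083]
shelf [0.284 0.262 0.5  ]
[([380, 222, 19, 18, 174], array([387.9, 230.7])), ([407, 249, 15, 14, 109], array([413.3, 255.6])), ([384, 263, 14, 15, 100], array([389.6, 270.5]))]
[ 0.29452424 -0.58316248  0.37292101] [[ 0.35766941 -0.90223006 -0.24094296]
 [-0.93384756 -0.34587806 -0.09108843]
 [-0.00115416  0.25758354 -0.96625534]] 61.0370708847915 [[-5.43475546e-06 -9.66258256e-01 -2.57575198e-01  6.64299449e-02]
 [ 1.00000000e+00 -7.90527536e-06  8.55587862e-06  1.24911365e-04]
 [-1.03033912e-05 -2.57575197e-01  9.66258256e-01 -1.31183205e-01]
 [ 0.00000000e+00  0.00000000e+00  0.00000000e+00  1.00000000e+00]]
```

View pics/c.png

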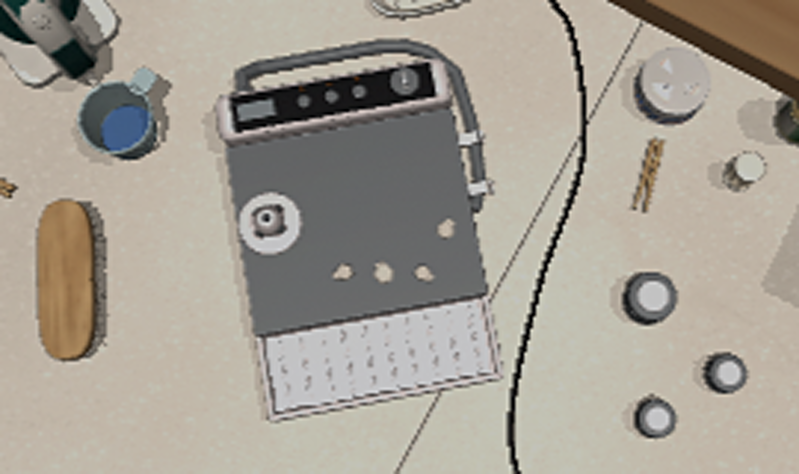

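The crop confirms the choices. The largest cap is at crop (650,297), clearly bigger than (725,372) and (655,417). The brush is at (68,280), the flakes at (343,271), (383,272), (424,272) and (446,229), and the port at (269,222).

```bash
cat >> h.py <<'E'
def to(p,yaw=None,rpy=None,st=None):
    "rows values (cm, rotvec) from present measured pose to world p, tool down with yaw"
    st=st or r.get_state(); A=R.from_euler('xyz',st['tool_rot']); B=R.from_euler('xyz',[np.pi,0,yaw]) if yaw is not None else A
    print('t%.2f'%st['t'],'to',(A.inv().apply(np.array(p)-st['ee_pos'])*100).round(2),(A.inv()*B).as_rotvec().round(3))
E
python3 - <<'E'
from h import *
b=snap('top');a=snap('scene')
P=lambda u,v,z:ray(b,170+(u)/2.96,130+v/2.96,z)
fl,fr=P(258,335,.05),P(487,293,.05);y=(fl-fr)[:2];yaw=np.arctan2(-y[0],y[1]);e=(fl+fr)/2
print('edge',e,np.linalg.norm(y),'yaw',yaw)
Rm=np.array([[np.cos(yaw),-np.sin(yaw)],[np.sin(yaw),np.cos(yaw)]])
for n,u,v,z in[('port',269,222,.056),('f0',343,271,.053),('f1',383,272,.053),('f2',424,272,.053),('f3',446,229,.053),('consoleL',230,140,.05),('brush',66,280,.046)]:
    p=P(u,v,z);q=Rm.T@(p-e)[:2];print(n,p.round(3),'station',(q-[.055,0]).round(3))
for z in(.4,.45,.5):print(z,[ray(b,*q,z).round(2)[:2].tolist() for q in((140,5),(640,235))],[ray(a,*q,z).round(2)[:2].tolist() for q in((120,20),(500,20))])
st=r.get_state();print(st['t']);to([.45,-.1,.25],1.8);to([.47,.36,.27],np.pi)
E
```

```text
edge [0.47233465 0.16281267 0.05      ] 0.21368974100091603 yaw 0.16263483897847872
port [0.559 0.258 0.056] station [0.046 0.08 ]
f0 [0.512 0.19  0.053] station [-0.011  0.02 ]
f1 [0.511 0.153 0.053] station [-0.019 -0.016]
f2 [0.51  0.115 0.053] station [-0.026 -0.053]
f3 [0.55  0.094 0.053] station [ 0.01 -0.08]
consoleL [0.639 0.296 0.05 ] station [0.131 0.104]
brush [0.51  0.447 0.046] station [0.028 0.274]
0.4 [[0.94, 0.48], [0.43, -0.51]] [[2.36, 0.4], [1.53, -1.61]]
0.45 [[0.9, 0.45], [0.42, -0.48]] [[1.24, 0.42], [0.78, -0.7]]
0.5 [[0.87, 0.43], [0.42, -0.44]] [[0.12, 0.45], [0.02, 0.22]]
0.35
t0.35 to [ 38.44 -39.56  -0.77] [-0.    -0.    -1.434]
t0.35 to [ 56.76 -81.8   -2.75] [-0.000e+00 -1.000e-03 -2.776e+00]
```

```bash
python3 -m handwheel '[20,-24,0,0,0,-0.8,1, 38,-39.5,-0.8,0,0,-1.4,1, 38,-39.5,-0.8,0,0,-1.4,1, 38,-39.5,-0.8,0,0,-1.4,1, 38,-39.5,-0.8,0,0,-1.4,1, 38,-39.5,-0.8,0,0,-1.4,1, 38,-39.5,-0.8,0,0,-1.4,1, 38,-39.5,-0.8,0,0,-1.4,1, 38,-39.5,-0.8,0,0,-1.4,1, 47,-60,-1.8,0,0,-2.1,1, 47,-60,-1.8,0,0,-2.1,1, 57,-82,-2.8,0,0,-2.78,1, 57,-82,-2.8,0,0,-2.78,1, 57,-82,-2.8,0,0,-2.78,1, 57,-82,-2.8,0,0,-2.78,1, 57,-82,-2.8,0,0,-2.78,1, 57,-82,-2.8,0,0,-2.78,1, 57,-82,-2.8,0,0,-2.78,1, 57,-82,-2.8,0,0,-2.78,1]'
python3 - <<'E'
from h import *
st=r.get_state();print(st['t'],st['ee_pos'],st['tool_rot'],st['q'].round(2))
w=snap('wrist','d.png')
g=cv2.cvtColor(w['color'],cv2.COLOR_BGR2HSV)
m=cv2.inRange(g,(5,90,60),(25,255,255))
n,l,s,ce=cv2.connectedComponentsWithStats(m)
i=1+np.argmax(s[1:,4]);print(s[i],ce[i])
c=max(cv2.findContours((l==i).astype(np.uint8),0,1)[0],key=cv2.contourArea)
pts=np.array([ray(w,*q[0],.036)[:2] for q in c],np.float32);bx=cv2.minAreaRect(pts);print(bx)
E
```

```text
t: 2.72
ee_pos: [0.4718, 0.3613, 0.27]
tool_rot: [-3.14, -0.0, -3.139]
force: [-0.1, -0.5, -0.3]
finger_gap: 0.0854
finger_force: 0.0
2.725 [0.47177594 0.36126819 0.26995706] [-3.13981021e+00 -1.04037053e-04 -3.13904893e+00] [-0.23  0.62 -0.78  1.63  0.48  1.09  0.43]
[ 372  134   47  131 5471] [394.9868397  198.58088101]
((0.5158628225326538, 0.4506196081638336), (0.15227238833904266, 0.051734428852796555), 2.613513946533203)
```

View pics/d.png

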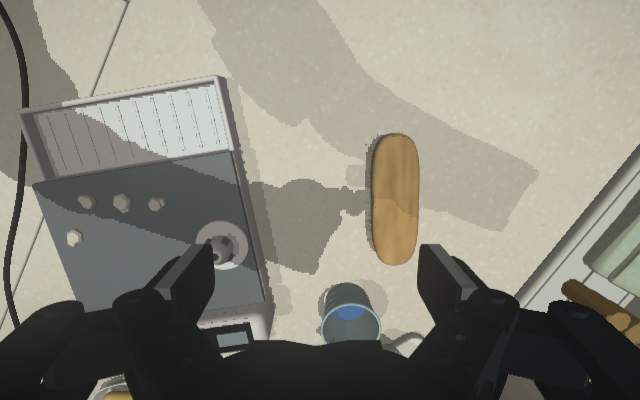

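The wrist view shows the brush at (395,199), the port at (221,245) and the flakes at (85,202), (121,203), (156,204) and (74,238). The deck front edge runs from (33,184) to (232,152). The brush measures 152 x 52 mm at height .036, which matches the description.

Run:
```python
from h import *
w=snap('wrist')
fl,fr=ray(w,232,152,.05),ray(w,33,184,.05);y=(fl-fr)[:2];yaw=np.arctan2(-y[0],y[1]);e=(fl+fr)/2
print('edge',e,np.linalg.norm(y),'yaw',yaw)
Rm=np.array([[np.cos(yaw),-np.sin(yaw)],[np.sin(yaw),np.cos(yaw)]])
for n,u,v,z in[('port',221,245,.056),('f0',156,204,.053),('f1',121,203,.053),('f2',85,202,.053),('f3',74,238,.053)]:
    p=ray(w,u,v,z);q=Rm.T@(p-e)[:2];print(n,p.round(3),'station',(q-[.055,0]).round(3))
to([.516,.4506,.10],-3.096);to([.516,.4506,.026],-3.096)
```

```text
edge [0.47535287 0.16694903 0.05      ] 0.21703714471423075 yaw 0.16030787477633132
port [0.56  0.257 0.056] station [0.043 0.076]
f0 [0.514 0.19  0.053] station [-0.013  0.016]
f1 [0.513 0.152 0.053] station [-0.02 -0.02]
f2 [0.512 0.114 0.053] station [-0.028 -0.058]
f3 [0.553 0.095 0.053] station [ 0.01  -0.084]
t2.83 to [-4.4   9.   17.01] [-0.002  0.    -0.044]
t2.83 to [-4.4   9.01 24.41] [-0.002  0.    -0.044]
```

```bash
python3 -m handwheel '[-4.4,9,10,0,0,-0.044,1, -4.4,9,17,0,0,-0.044,1, -4.4,9,17,0,0,-0.044,1, -4.4,9,21,0,0,-0.044,1, -4.4,9,24.3,0,0,-0.044,1, -4.4,9,24.3,0,0,-0.044,1, -4.4,9,24.3,0,0,-0.044,0, -4.4,9,24.3,0,0,-0.044,-0.5, -4.4,9,24.3,0,0,-0.044,-1, -4.4,9,24.3,0,0,-0.044,-1, -4.4,9,24.3,0,0,-0.044,-1, -4.4,9,24.3,0,0,-0.044,-1]' 40
```

```text
t: 4.32
ee_pos: [0.5166, 0.453, 0.0304]
tool_rot: [3.141, 0.003, -3.094]
force: [0.3, -2.2, 5.5]
finger_gap: 0.0531
finger_force: 41.4
```

Run:
```python
from h import *
to([.5166,.453,.2],-3.094);to([.5985,.1484,.2],1.731);to([.5985,.1484,.1],1.731)
```

```text
t4.33 to [-6.000e-02  1.000e-02 -1.696e+01] [ 0.001  0.003 -0.   ]
t4.33 to [ -6.8  -30.8  -16.97] [0.003 0.002 1.458]
t4.33 to [ -6.76 -30.81  -6.97] [0.003 0.002 1.458]
```

```bash
python3 -m handwheel '[0,0,-6,0,0,0,-1, 0,0,-12,0,0,0,-1, 0,0,-17,0,0,0,-1, -6.8,-30.8,-17,0,0,1.458,-1, -6.8,-30.8,-17,0,0,1.458,-1, -6.8,-30.8,-17,0,0,1.458,-1, -6.8,-30.8,-17,0,0,1.458,-1, -6.8,-30.8,-17,0,0,1.458,-1, -6.8,-30.8,-17,0,0,1.458,-1, -6.8,-30.8,-17,0,0,1.458,-1, -6.8,-30.8,-17,0,0,1.458,-1, -6.8,-30.8,-17,0,0,1.458,-1, -6.8,-30.8,-17,0,0,1.458,-1, -6.8,-30.8,-12,0,0,1.458,-1, -6.8,-30.8,-8.5,0,0,1.458,-1, -6.8,-30.8,-8.5,0,0,1.458,-1]'
python3 - <<'E'
from h import *
a=snap('scene');w=snap('wrist');t=snap('top')
A=cv2.resize(a['color'][150:290,190:390],(800,560));cv2.imwrite('pics/e.png',np.vstack([cv2.resize(w['color'],(480,300)),cv2.resize(t['color'][130:290,190:446],(480,300))]))
to([.5985,.1484,.082],1.731)
E
```

```text
t: 6.32
ee_pos: [0.5958, 0.1477, 0.11]
tool_rot: [-3.136, 0.0, 1.733]
force: [-1.0, 1.5, -1.5]
finger_gap: 0.0529
finger_force: 42.4
t6.47 to [-0.06 -0.08  3.2 ] [ 0.003 -0.001  0.001]
```

View pics/e.png

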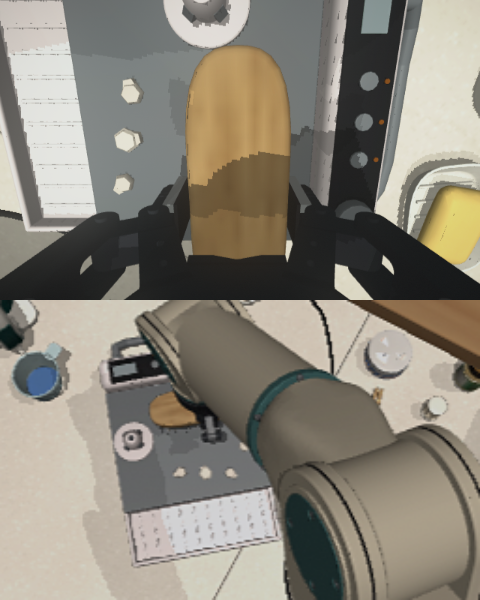

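```bash
python3 -m handwheel '[0.2,0.1,1.5,0,0,0,-1, 0.2,0.1,2.7,0,0,0,-1, 0.2,0.1,3.1,0,0,0,-1, 0.2,0.1,3.1,0,0,0,-1, 0.2,0.1,3.1,0,0,0,-1]'
```

```text
t: 7.1
ee_pos: [0.5987, 0.1506, 0.0813]
tool_rot: [3.141, -0.0, 1.732]
force: [0.6, -0.4, -1.3]
finger_gap: 0.0534
finger_force: 42.4
```

```bash
python3 -m handwheel '[0,-1,0,0,0,0,-1, 0,-2,0,0,0,0,-1, 0,-3,0,0,0,0,-1, 0,-4,0,0,0,0,-1, 0.1,-5,0,0,0,0,-1, 0.3,-6,0,0,0,0,-1, 0.5,-7,0,0,0,0,-1, 0.7,-8,0,0,0,0,-1, 0.7,-9,0,0,0,0,-1, 0.7,-10,0,0,0,0,-1, 0.7,-11,0,0,0,0,-1, 0.7,-12,0,0,0,0,-1, 0.7,-12.4,0,0,0,0,-1, 0.7,-12.4,0,0,0,0,-1, 0.7,-12.4,0,0,0,0,-1]'
python3 - <<'E'
from h import *
a=snap('scene');w=snap('wrist')
cv2.imwrite('pics/f.png',np.vstack([cv2.resize(w['color'],(480,300)),cv2.resize(a['color'][160:280,200:392],(480,300),interpolation=2)]))
E
```

```text
t: 8.98
ee_pos: [0.4756, 0.1378, 0.0814]
tool_rot: [3.141, -0.0, 1.732]
force: [0.4, -0.4, -1.0]
finger_gap: 0.0531
finger_force: 42.4
```

View pics/f.png

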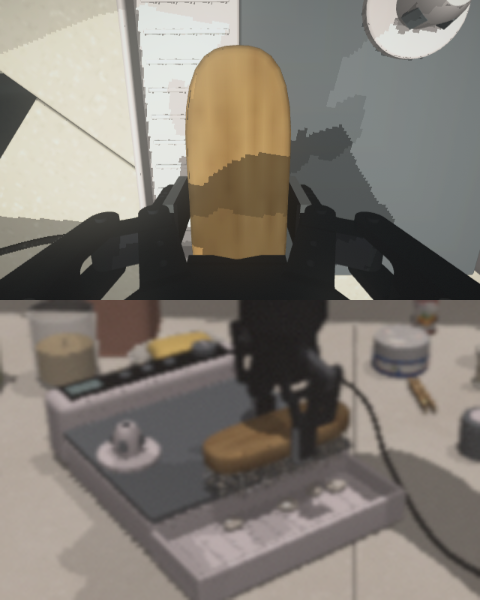

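The scene view shows four flakes in the tray at (233,523), (288,506), (320,490) and (338,485), and the deck looks clear. Next I put the brush back where it lay.

Run:
```python
from h import *
to([.4756,.1378,.2],1.732);to([.5166,.453,.2],-3.094);to([.5166,.453,.0315],-3.094)
```

```text
t9.07 to [ 1.000e-02  2.000e-02 -1.187e+01] [ 0.001 -0.    -0.   ]
t9.07 to [ 30.47   9.11 -11.86] [ 1.000e-03  0.000e+00 -1.458e+00]
t9.07 to [30.46  9.1   4.99] [ 1.000e-03  0.000e+00 -1.458e+00]
```

```bash
python3 -m handwheel '[0,0,-6,0,0,0,-1, 0,0,-12,0,0,0,-1, 30.5,9.1,-12,0,0,-1.458,-1, 30.5,9.1,-12,0,0,-1.458,-1, 30.5,9.1,-12,0,0,-1.458,-1, 30.5,9.1,-12,0,0,-1.458,-1, 30.5,9.1,-12,0,0,-1.458,-1, 30.5,9.1,-12,0,0,-1.458,-1, 30.5,9.1,-12,0,0,-1.458,-1, 30.5,9.1,-12,0,0,-1.458,-1, 30.5,9.1,-12,0,0,-1.458,-1, 30.5,9.1,-12,0,0,-1.458,-1, 30.5,9.1,-6,0,0,-1.458,-1, 30.5,9.1,-1,0,0,-1.458,-1, 30.5,9.1,2.5,0,0,-1.458,-1, 30.5,9.1,4,0,0,-1.458,-1, 30.5,9.1,4.6,0,0,-1.458,-1, 30.5,9.1,4.8,0,0,-1.458,-1, 30.5,9.1,4.8,0,0,-1.458,-1]'
```

```text
t: 11.45
ee_pos: [0.5166, 0.4539, 0.0347]
tool_rot: [3.14, 0.002, -3.094]
force: [-0.1, -0.2, -0.1]
finger_gap: 0.053
finger_force: 42.5
```

```bash
python3 -m handwheel '[0,0,0.2,0,0,0,-1, 0,0,0.3,0,0,0,-1, 0,0,0.3,0,0,0,-1, 0,0,0.3,0,0,0,0, 0,0,0.3,0,0,0,1, 0,0,0.3,0,0,0,1, 0,0,0.3,0,0,0,1, 0,0,0.3,0,0,0,1, 0,0,-5,0,0,0,1, 0,0,-11,0,0,0,1, 0,0,-17,0,0,0,1, 0,0,-21,0,0,0,1, 0,0,-21,0,0,0,1]'
python3 - <<'E'
from h import *
w=snap('wrist');a=snap('scene')
cv2.imwrite('pics/g.png',np.vstack([cv2.resize(w['color'],(480,300)),cv2.resize(a['color'][160:300,140:364],(480,300),interpolation=2)]))
to([.485,-.13,.21],1.731)
E
```

```text
t: 13.08
ee_pos: [0.5169, 0.4552, 0.2477]
tool_rot: [3.136, 0.005, -3.094]
force: [0.4, 0.5, 0.1]
finger_gap: 0.0855
finger_force: 0.0
t13.18 to [  5.9  -58.07   3.35] [-0.000e+00  1.000e-03  1.459e+00]
```

View pics/g.png

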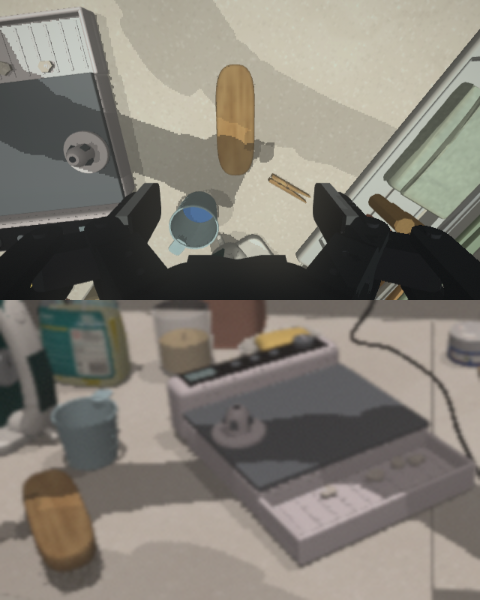

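The brush lies flat on the worktop at (58,515), the deck is clear, and four flakes are in the tray at (328-416,461-493). Now the cap.

```bash
python3 -m handwheel '[5.9,-58,3.3,0,0,1.459,1, 5.9,-58,3.3,0,0,1.459,1, 5.9,-58,3.3,0,0,1.459,1, 5.9,-58,3.3,0,0,1.459,1, 5.9,-58,3.3,0,0,1.459,1, 5.9,-58,3.3,0,0,1.459,1, 5.9,-58,3.3,0,0,1.459,1, 5.9,-58,3.3,0,0,1.459,1, 5.9,-58,3.3,0,0,1.459,1, 5.9,-58,3.3,0,0,1.459,1, 5.9,-58,3.3,0,0,1.459,1, 5.9,-58,3.3,0,0,1.459,1, 5.9,-58,3.3,0,0,1.459,1, 5.9,-58,3.3,0,0,1.459,1]'
python3 - <<'E'
from h import *
w=snap('wrist','i.png');g=cv2.cvtColor(w['color'],6)
c=cv2.HoughCircles(cv2.medianBlur(g,3),cv2.HOUGH_GRADIENT,1,30,param1=100,param2=25,minRadius=8,maxRadius=45)
for u,v,q in c[0]:
    print(u,v,q,ray(w,u,v,.042).round(4),'r',(np.linalg.norm(ray(w,u+q,v,.042)-ray(w,u,v,.042))).round(4))
E
```

```text
t: 14.92
ee_pos: [0.4852, -0.1277, 0.2104]
tool_rot: [3.141, -0.0, 1.733]
force: [0.6, 0.2, 0.4]
finger_gap: 0.0855
finger_force: 0.0
528.5 202.5 44.4 [ 0.684 -0.119  0.042] r 0.0409
323.5 140.5 25.7 [ 0.4882 -0.0935  0.042 ] r 0.0226
203.5 120.5 23.2 [ 0.3829 -0.0933  0.042 ] r 0.02
237.5 196.5 21.2 [ 0.4189 -0.1565  0.042 ] r 0.0194
556.5 290.5 15.2 [ 0.7406 -0.2018  0.042 ] r 0.0151
```

View pics/i.png

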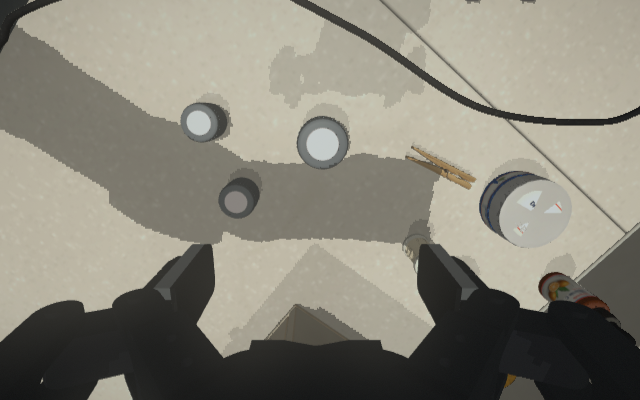

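The wrist view shows the largest cap at (323,143), the smaller caps at (203,121) and (238,197), and the peg at (440,167), which is clear of the fingers. The measured radius is 22.6 mm against 23 mm given.

Run:
```python
from h import *
to([.488,-.095,.02],1.733)
```

```text
t14.97 to [ 3.21  0.81 19.04] [ 0.    -0.    -0.001]
```

```bash
python3 -m handwheel '[3.2,0.8,4,0,0,0,0.6, 3.2,0.8,9,0,0,0,0.6, 3.2,0.8,13,0,0,0,0.6, 3.2,0.8,16,0,0,0,0.6, 3.2,0.8,18.8,0,0,0,0.6, 3.2,0.8,18.8,0,0,0,0.6, 3.2,0.8,18.8,0,0,0,0.2, 3.2,0.8,18.8,0,0,0,-0.2, 3.2,0.8,18.8,0,0,0,-1, 3.2,0.8,18.8,0,0,0,-1, 3.2,0.8,18.8,0,0,0,-1]' 70
```

```text
t: 16.35
ee_pos: [0.4887, -0.096, 0.0238]
tool_rot: [3.139, 0.001, 1.731]
force: [-1.1, 1.6, 7.9]
finger_gap: 0.0446
finger_force: 71.9
```

Run:
```python
from h import *
st=r.get_state();print(st['ee_pos'],st['finger_gap'])
to([.488,-.095,.2]);to([.5595,.2575,.16],1.733)
```

```text
[ 0.48866784 -0.09603207  0.02380194] 0.04459290756726243
t16.35 to [ 1.000e-01 -1.000e-02 -1.762e+01] [0. 0. 0.]
t16.35 to [ 33.76  12.66 -13.61] [ 0.002  0.001 -0.002]
```

```bash
python3 -m handwheel '[0,0,-5,0,0,0,-1, 0,0,-11,0,0,0,-1, 0,0,-16,0,0,0,-1, 6,2,-17,0,0,0,-1, 12,5,-17,0,0,0,-1, 18,7,-17,0,0,0,-1, 24,9,-17,0,0,0,-1, 30,11,-16,0,0,0,-1, 33.8,12.7,-13.6,0,0,0,-1, 33.8,12.7,-13.6,0,0,0,-1, 33.8,12.7,-13.6,0,0,0,-1, 33.8,12.7,-13.6,0,0,0,-1]'
python3 - <<'E'
from h import *
w=snap('wrist');a=snap('scene')
cv2.imwrite('pics/j.png',w['color'])
for z in(.056,.083):print(proj(w,[.5595,.2575,z]).round(1),proj(a,[.5595,.2575,z]).round(1))
st=r.get_state();print(st['ee_pos'],st['finger_gap'],st['force'])
cv2.imwrite('pics/k.png',np.hstack([cv2.resize(w['color'][100:360,180:440],(400,400)),cv2.resize(a['color'][160:240,210:290],(400,400),interpolation=2)]))
E
```

```text
t: 17.85
ee_pos: [0.56, 0.2558, 0.1591]
tool_rot: [3.141, 0.001, 1.728]
force: [0.6, -0.8, -0.4]
finger_gap: 0.0444
finger_force: 71.6
[313.2 194.4] [250.7 220.1]
[313.  205.5] [249.8 210.1]
[0.55997631 0.2561985  0.15914968] 0.04453600225873387 [-0.82442696 -0.74274972 -0.26721585]
```

View pics/k.png

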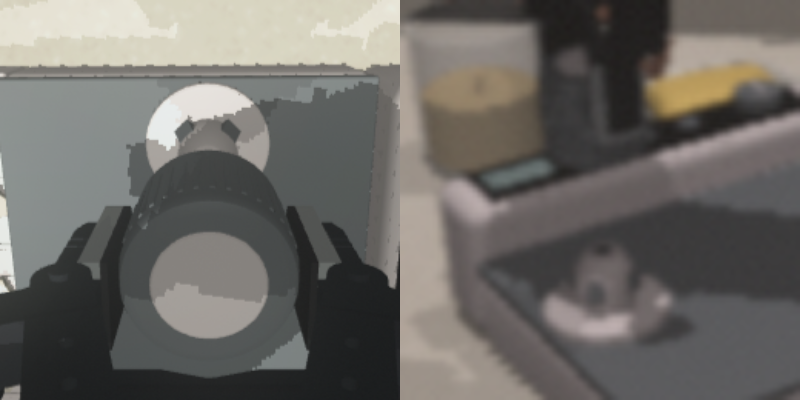

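The wrist crop shows the seat centred near (208,143), which is image pixel (315,193). The cap top is centred at (209,285), which is pixel (316,285). I work out their offset from this same image.

Run:
```python
from h import *
w=snap('wrist');g=w['color']
p=ray(w,315.2,193,.056);c=ray(w,315.9,285.3,.1775);print('port',p,'cap',c)
print('bottom/top radius check',np.linalg.norm(ray(w,315.9+38.7,285.3,.1775)-c),np.linalg.norm(ray(w,315.2+39.7,193,.056)-p))
to(r.get_state()['ee_pos']+[*(p-c)[:2],0],1.733)
```

```text
port [0.5607693  0.25923902 0.056     ] cap [0.56137809 0.25628207 0.1775    ]
bottom/top radius check 0.014367171991777042 0.02838275283949719
t18.00 to [ 0.3  -0.01 -0.  ] [ 0.001  0.    -0.004]
```

```bash
python3 -m handwheel '[0.3,0,1.5,0,0,0,-1, 0.3,0,3,0,0,0,-1, 0.3,0,4.5,0,0,0,-1, 0.3,0,5.3,0,0,0,-1, 0.3,0,5.8,0,0,0,-1, 0.3,0,6.1,0,0,0,-1, 0.3,0,6.1,0,0,0,-1]' 110
```

```text
t: 18.88
ee_pos: [0.5589, 0.2603, 0.0973]
tool_rot: [-3.141, 0.001, 1.73]
force: [0.8, -1.5, -0.1]
finger_gap: 0.0437
finger_force: 111.9
```

```bash
python3 -m handwheel '[0,0,0.3,0,0,0,-1, 0,0,0.6,0,0,0,-1, 0,0,0.8,0,0,0,-1, 0,0,0.8,0,0,0,-1]'; python3 -m handwheel '[0,0,0.2,0,0,0,-1, 0,0,0.4,0,0,0,-1, 0,0,0.6,0,0,0,-1, 0,0,0.6,0,0,0,-1]'
```

```text
t: 19.38
ee_pos: [0.5596, 0.2598, 0.0912]
tool_rot: [3.14, 0.002, 1.73]
force: [-1.7, -4.6, 13.1]
finger_gap: 0.0438
finger_force: 113.7
t: 19.88
ee_pos: [0.5593, 0.26, 0.0834]
tool_rot: [3.141, 0.001, 1.73]
force: [0.4, -2.5, -1.9]
finger_gap: 0.043
finger_force: 111.8
```

```bash
python3 -m handwheel '[0,0,0.2,0,0,0,-1, 0,0,0.4,0,0,0,-1, 0,0,0.6,0,0,0,-1, 0,0,0.6,0,0,0,-1]'
```

```text
t: 20.38
ee_pos: [0.5589, 0.2603, 0.08]
tool_rot: [3.141, 0.002, 1.73]
force: [-5.5, -7.4, 22.8]
finger_gap: 0.0437
finger_force: 114.9
```

```bash
python3 -m handwheel '[0,0,0.1,0,0,0,-1, 0,0,0.1,0,0,0,-1, 0,0,0.1,0,0,0,-1]'
python3 - <<'E'
from h import *
w=snap('wrist');a=snap('scene')
cv2.imwrite('pics/l.png',np.hstack([cv2.resize(w['color'][60:320,180:440],(400,400)),cv2.resize(a['color'][150:280,200:330],(400,400),interpolation=2)]))
E
```

```text
t: 20.75
ee_pos: [0.5589, 0.2603, 0.08]
tool_rot: [3.141, 0.002, 1.73]
force: [-6.8, -7.5, 29.8]
finger_gap: 0.0435
finger_force: 115.6
```

View pics/l.png

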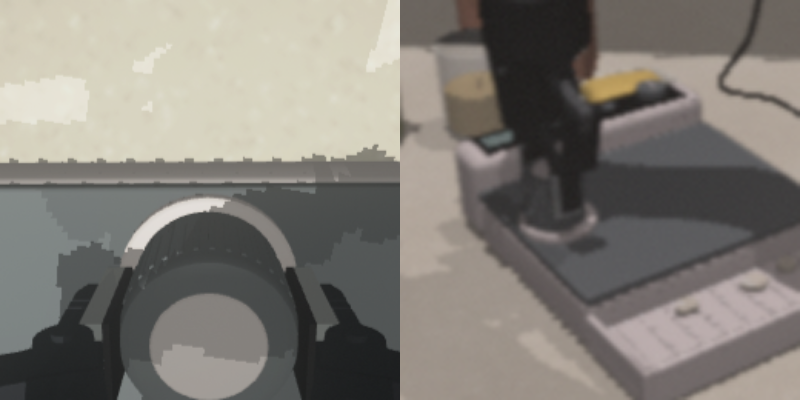

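The cap sits centred on the white seat at wrist crop (208,260). Its height stays at the expected value while the push rises from 23 to 30 N, so it is fully home. The deck is clear.

```bash
python3 -c "
from bench import r
print(r.sign_off())"
```

```text
the job is handed in; nothing more can be done
None
```

The job is handed in at about 21 s on the robot's clock: all four flakes were brushed into the drip tray, the brush was set down and released on the worktop, and the largest cap is clicked home on the port with the gripper still holding it and pressing at about 30 N.

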